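Open the lock-out padlock and present it

ROBOT

A 6-joint arm with a two-finger parallel gripper is mounted at the origin on a cart in front of the work surface, level with it; the furniture and walls round the work are solid. World frame = base frame: x ahead of the robot, y to its left, z up, the work surface at z = 0. Lengths are in mm, angles in rad, forces in N, time in s.
With the tool pointing down it reaches from about 375 to 900 mm from the base axis. Payload 3.1 kg.
Tool frame: the origin (TCP) lies at the very end of the fingers, on their centre line; the grasp point (between the pads) lies 19 mm behind it (arm.tcp_to_grasp is the distance from the TCP to the grasp point, in mm); z points along the fingers, y is the line along which they close (so a half turn about z gives the same grasp; the last joint's range is limited). The gripper opens to 87 mm and grips with 3 to 60 N. Pads are 19 mm wide; open, the fingers measure 117 mm over their backs; the gripper's body (75 mm by 190 mm) begins 51 mm behind the grasp point.
Start: joints at [-1.488, 0.527, 1.433, -0, 1.181, -0.178], TCP at [161.183, -603.835, 222.548] pointing down, gripper open.
Joint ranges: [-3.08, 3.08], [-0.75, 2.2], [0.22, 2.44], [-1.43, 4.57], [0, 2.65], [-2.85, 2.85]. Speed limits (rad/s): [2.79, 2.79, 3.14, 3.14, 3.14, 3.14].

INTERFACE

Orientations are given as a unit quaternion [w, x, y, z].
In Python, from rig import arm gives the robot as it stands.
- The arm moves only by the tool arm_command, never from a script. Its argument "rows" is a list that holds one entry, the list of rows, each a list of 4 numbers: the shift along the tool's x, y, z in mm, then the turn about the tool's z in degrees. In form: [[[tx, ty, tz, twist], ...]]. A call has 1 to 10 rows; each row shifts and turns the commanded pose from where the row before left it, along the tool's axes as they then stand; what a row does not reach is not made up. A row lasts 1/8 s, in which the tool goes at most 62.5 mm and 10.7 degrees, less where a joint would pass 70% of its speed; a pose out of reach is approached as far as the arm can. A call with a gripper value outside its range is refused whole. "gripper" is the finger opening in mm, from 0 to 87, set as the call begins (left out, the last holds). The fingers move at their own pace and stop on an object; "newtons" is the grip in N (left out, the last holds). Time passes only in rows, so rows that do not move let the fingers close. It gives the time, the measured TCP pose, the force, the opening and the grip force at its end, in the units of the state.
- arm.sense(): the state, without advancing time (a new reading comes with each control period).
- arm.camera(name): name is "scene" or "top"; returns a dict with "pixels" (400x640x3 uint8, blue, green, red), "intrinsics" (3x3 intrinsics, pixels), "rvec" (rotation vector, rad) and "tvec" (3), from world to camera coordinates, as OpenCV has them. Camera axes: x right, y down, z forward; pixel columns grow to the right and rows downward; lengths in mm; the calibration is good to about 2 mm. A picture is of the moment at which its call begins. There is no depth.
- arm.sign_off(): hands the job in; it is judged then, once.
The state is a dict: "time_s": time; "joints": joint angles; "qd": joint speeds; "tau": joint torques, N m; "eef_pos": TCP position; "eef_rot": TCP orientation; "force": force on the tool from outside, world axes, zero at the start; "wrist_torque": the same for the moment, N m; "gripper_width": finger opening in mm; "grip_force": force on a finger pad.
Only numpy, scipy, OpenCV 4.12 (cv2) and the standard library are available. Lean on these libraries where they do the work, as an engineer would, in place of code of your own. Each camera call takes 0.05 s, during which the arm holds its last target. There are 200 camera calls.

TASK

The combination padlock for locking out the power supply lies dial up in its holder. Turn its dial until the pointer clicks into place at the raised tab on the case, then pull the shackle out as far as it goes while the lock stays seated in the holder, then lift the lock straight up out of the two sprung catches. Finish while holding the opened lock still in the air, level with the dial up, at least 15 cm above the bench and clear of everything else, without disturbing the things around it.

Things in the scene. Friction and masses are not known exactly. Their poses are not given: they have to be found in the camera images.
- holder: fixed grey plate 92 x 124 x 12 mm with low walls round the lock's seat and, at its +y and -y, two steel sprung catches (32 mm above the bench) overhanging the lock's bottom lip. Origin: underside, below the seat's centre; z up. Seat floor 12 mm above it. The plate's front edge is 44 mm to -x; beyond it is bare bench. Lifting the lock out of the catches takes 10 to 14 N with its weight
- lock: padlock, 0.35 kg, loose but fitting the seat with 1.5 mm play: round steel case lying on its back, 60 mm across at the bottom lip, 53 mm above, 26 mm thick, with a 50 mm wide flat shoulder 34 mm from the centre at -x. Origin: centre of the underside; z up through the dial, -x towards the shackle. Seated, its axes agree with the holder's
- dial_grip (a point): point on the dial's axis, mid-height of its grip bar, 42 mm above the lock's origin. Dial: black disc 42 mm across, its top 31 mm above the lock's origin; on it an upright bar 36 mm long, 14 mm wide, 22 mm high (its top 53 mm above the lock's origin). This frame turns with the dial: x along the bar, y across it, pointer at the -x end
- dial_pointer (a point): the small white rib on the rim of the dial disc, 21 mm from the dial's axis along the bar: the pointer
- index_tab (a point): top of the raised black tab, 8 x 4 mm, 4 mm high, on the case beside the dial on the shackle's side, 29.5 mm from the dial's axis: the open mark
- dial (a joint): angle of the dial on the lock, rad, growing anticlockwise seen from above, -0.8 to 1.6; 0 with the pointer at the tab. It clicks (rests in a notch) every 0.4 rad and needs about 0.05 N m. It starts at 0.4 to 1.4. Only in the notch at 0 (within 0.1 rad) can the shackle be pulled out
- shackle_mid (a point): point midway between the shackle's two straight legs, 14 mm above the lock's origin, 55 mm from its axis when shut; moves with the shackle. Shackle: level U of 8 mm round steel bar, legs along the lock's x, centres 20 mm to either side of this point (48 mm over both), straight from the shoulder to 7 mm beyond this point; the bow crosses 19 mm beyond it. Bare bench below
- shackle (a joint): how far the shackle is drawn out of the case, along the lock's -x, m: 0 shut, 0.018 fully out at its stop. Friction 2 N holds it where it is left; pulled with the dial off the mark it is blocked after 2 mm. Opening it does not separate it from the lock
- marker_black: loose black-capped marker 129 x 15 mm lying behind the holder; bystander
- microtube_clear: loose small clear tube 41 x 13 mm lying left of the holder; bystander
- bottle_small: loose small bottle 43 mm across, 86 mm high, standing farther back; bystander
- weigh_boat: loose white square weighing dish 82 x 82 x 19 mm at the right front; bystander
Mind the look-alikes: they are no part of the job. Leave any green look-alike of the lock alone.

How it is judged:
By the outcome, as a careful person would: the job done as asked, in the order asked, and still so for the second after the job is handed in, while the arm keeps its last pose, push and grip.
It also fails if it takes over 56 s, if anything falls off the work surface, if the arm or the gripper's body presses on something with over 40 N, if the wrist force passes 120 N, or if a joint passes its speed limit or range.

## Working session

There is one attempt and no reset: what is moved stays moved. The work goes in short steps, Python scripts to look and compute and a tool call to move; the robot and the scene stay as the last step left them, time stands still between calls to the robot, and variables do not carry over. Pictures are saved under pics/ and viewed, at most 10 in all, crops included, and the job is handed in when it is done.

Besides the shell and the picture viewer there is one more tool, called as name(argument=value, ...), one argument or row to a line, values as JSON. arm_command: Moves the arm, as the interface text tells. Its arguments: {"type":"object","properties":{"rows":{"type":"array","items":{"type":"array","items":{"type":"array","items":{"type":"number"}}}},"gripper":{"type":"number"},"newtons":{"type":"number"}},"required":["rows"]}

```bash
mkdir -p pics; ls; python3 - <<'E'
from rig import arm
import cv2
for n in("scene","top"):
    c=arm.camera(n); cv2.imwrite(f"pics/{n}0.png",c["pixels"]); print(n,c["intrinsics"],c["rvec"],c["tvec"])
print(arm.sense())
E
```

```text
pics
scene [[445.59975837   0.         321.78115185]
 [  0.         445.59975837 201.30305977]
 [  0.           0.           1.        ]] [ 0.93152461 -2.46603042  1.09948938] [463.43075707 286.62157795 872.11413271]
top [[473.9505135    0.         324.24192172]
 [  0.         473.9505135  189.83760272]
 [  0.           0.           1.        ]] [ 2.16085881 -2.20611602  0.11166907] [  18.78468434  578.14566972 1395.27177175]
{'time_s': 0.1, 'joints': array([-1.48849795e+00,  5.28375591e-01,  1.43375053e+00,  1.04968508e-05,
        1.18143768e+00, -1.78502896e-01]), 'qd': array([-0.00130354, -0.00177615, -0.00237207, -0.0011685 ,  0.00172258,
       -0.00101366]), 'tau': array([-7.91963384e-05, -4.40986383e+01, -1.77150965e+01,  6.33867527e-02,
        5.34392218e-02, -4.84317218e-05]), 'eef_pos': array([ 161.13397592, -603.19117942,  221.67555934]), 'eef_rot': array([-9.84201826e-04,  9.91509656e-01,  1.30029344e-01,  5.22381304e-05]), 'force': array([ 0.03329283, -0.09935371,  0.56275057]), 'wrist_torque': array([ 0.04968379,  0.03895215, -0.02343034]), 'grip_force': 0.0, 'gripper_width': 86.92588656924202}
```

View pics/scene0.png

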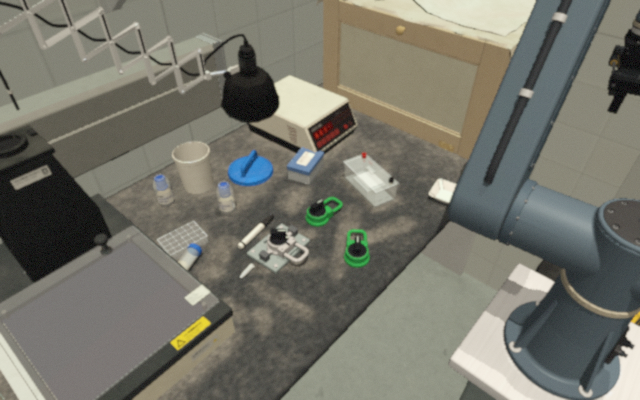

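View pics/top0.png

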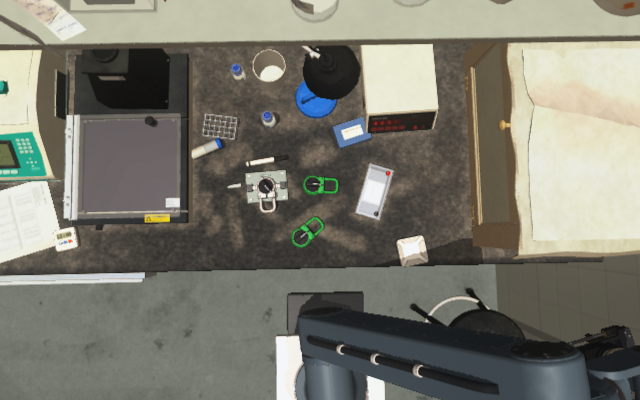

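The lock sits in its grey holder at scene (280,243) and top (267,188), with its shackle towards the robot. There are two green look-alikes to its right. Next I'll zoom in on the lock in both views.

```bash
python3 - <<'E'
import cv2,numpy as np
s=cv2.imread("pics/scene0.png")[210:280,230:330]; t=cv2.imread("pics/top0.png")[150:220,220:300]
a=cv2.resize(s,None,fx=4,fy=4,interpolation=cv2.INTER_CUBIC);b=cv2.resize(t,(400,350),interpolation=cv2.INTER_CUBIC)
o=np.zeros((350,800,3),np.uint8);o[:280,:400]=a;o[:,400:]=b
cv2.imwrite("pics/crop0.png",o)
E
```

```text
(no output)
```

View pics/crop0.png

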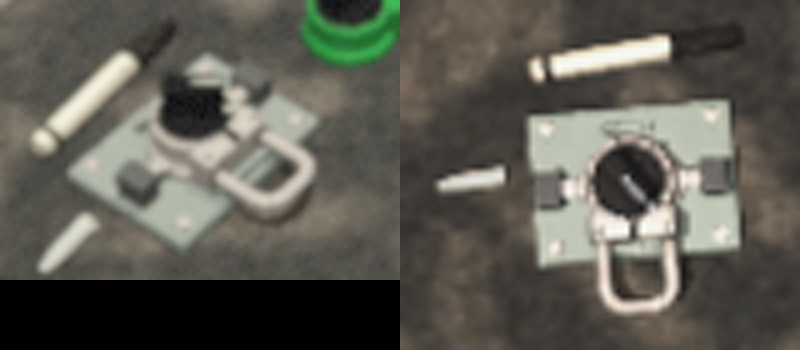

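The zoom shows the plate level with the holder's walls, the catches, and the dial with its pointer streak at lower right (crop about (622,175) to (645,207)). The tab is below the dial. Next I'll measure.

```bash
cat > h.py <<'E'
import cv2,numpy as np
def load(n,arm=None):
    c=arm.camera(n); R=cv2.Rodrigues(np.array(c["rvec"],float))[0]; t=np.array(c["tvec"],float).ravel()
    return c["pixels"],np.array(c["intrinsics"]),R,t
def ray(K,R,t,uv):
    d=R.T@np.linalg.inv(K)@np.array([uv[0],uv[1],1.]); return -R.T@t,d/np.linalg.norm(d)
def plane(cam,uv,z):
    o,d=ray(*cam[1:],uv); return o+d*(z-o[2])/d[2]
def tri(c1,u1,c2,u2):
    o1,d1=ray(*c1[1:],u1);o2,d2=ray(*c2[1:],u2)
    s=np.linalg.lstsq(np.c_[d1,-d2],o2-o1,rcond=None)[0]
    a,b=o1+s[0]*d1,o2+s[1]*d2; return (a+b)/2,np.linalg.norm(a-b)
def proj(cam,p):
    q=cam[1]@(cam[2]@np.asarray(p,float)+cam[3]); return q[:2]/q[2]
E
python3 - <<'E'
from rig import arm
from h import *
np.set_printoptions(precision=2,suppress=True)
C={n:load(n,arm) for n in("scene","top")}
roi={"scene":(245,215,318,278),"top":(240,165,292,215)}
D={}
for n,c in C.items():
    x0,y0,x1,y1=roi[n]; im=c[0][y0:y1,x0:x1].astype(int); hsv=cv2.cvtColor(c[0][y0:y1,x0:x1],cv2.COLOR_BGR2HSV)
    b,g,r=im[...,0],im[...,1],im[...,2]
    pl=((g-r>4)&(g>90)).astype(np.uint8)
    cs,_=cv2.findContours(pl,cv2.RETR_EXTERNAL,cv2.CHAIN_APPROX_NONE)
    pts=np.vstack([k for k in cs if cv2.contourArea(k)>8]); 
    w=np.array([plane(c,(p[0][0]+x0,p[0][1]+y0),12)[:2] for p in pts],np.float32)
    print(n,"plate",pl.sum(),cv2.minAreaRect(w),[b.round(1).tolist() for b in cv2.boxPoints(cv2.minAreaRect(w))])
    dk=(im.max(2)<(60 if n=="top" else 45)).astype(np.uint8)
    k,l,st,ce=cv2.connectedComponentsWithStats(dk)
    for i in range(1,k):
        if st[i,4]>5: print("  dark",st[i],(ce[i]+[x0,y0]))
E
python3 - <<'E'
import cv2,numpy as np
s=cv2.imread("pics/scene0.png")[225:265,255:312]; t=cv2.imread("pics/top0.png")[170:205,245:292]
f=lambda i:cv2.convertScaleAbs(cv2.resize(i,None,fx=8,fy=8,interpolation=cv2.INTER_CUBIC),alpha=1.5)
a,b=f(s),f(t);o=np.zeros((600,460,3),np.uint8);o[:a.shape[0],:a.shape[1]]=a[:,:460];o[a.shape[0]:a.shape[0]+b.shape[0],:b.shape[1]]=b
cv2.imwrite("pics/crop1.png",o)
E
```

```text
scene plate 626 ((595.4158325195312, 146.465087890625), (94.00279998779297, 201.75823974609375), 3.886775016784668) [[541.7000122070312, 243.89999389648438], [555.4000244140625, 42.599998474121094], [649.0999755859375, 49.0], [635.5, 250.3000030517578]]
  dark [25  2  3  4  6] [270.83 218.83]
  dark [ 26  14  15  14 142] [277.54 236.93]
top plate 497 ((595.240234375, 181.25418090820312), (89.43151092529297, 120.58061981201172), 3.893172025680542) [[546.5, 238.39999389648438], [554.7000122070312, 118.0999984741211], [643.9000244140625, 124.0999984741211], [635.7999877929688, 244.39999389648438]]
  dark [ 0  0 12  8 60] [245.48 168.55]
  dark [13  5  7  2 12] [255.58 170.58]
  dark [ 19  14  14  14 123] [264.87 185.37]
  dark [36 36  3  9 18] [276.61 204.56]
  dark [43 36  4  4  6] [284.17 202.5 ]
  dark [ 3 38  3  3  6] [243.83 203.83]
  dark [23 39  3  6  8] [263.5  206.75]
  dark [44 39  7 11 27] [287.11 208.22]
  dark [ 1 44  7  6 23] [243.74 211.48]
  dark [13 46  3  4 11] [254.09 212.64]
```

View pics/crop1.png

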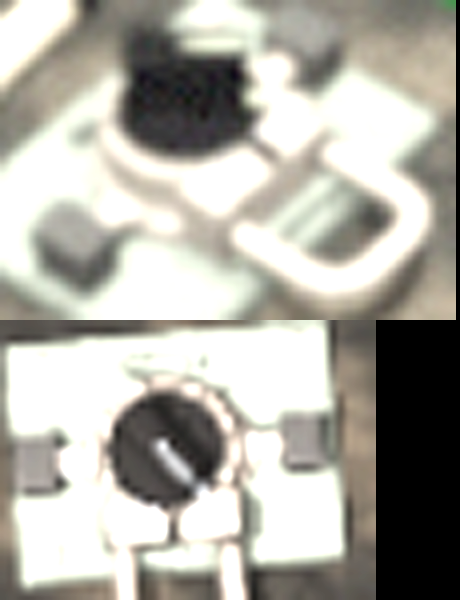

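```bash
python3 - <<'E'
from rig import arm
from h import *
np.set_printoptions(precision=2,suppress=True)
S=load("scene",arm);T=load("top",arm)
for a,b in [((264.4,255),(249.75,187.9)),((292.6,230),(283.4,185))]: print("catch",tri(S,a,T,b))
# shackle bow: outer mid
yaw=.068;o=np.array([593.2,181.1,0]);R=np.array([[np.cos(yaw),-np.sin(yaw),0],[np.sin(yaw),np.cos(yaw),0],[0,0,1]])
x0,y0,x1,y1=240,165,292,215
dk=(T[0][172:200,254:277].max(2)<75).astype(np.uint8)
cs=max(cv2.findContours(dk,0,1)[0],key=cv2.contourArea);(c,r)=cv2.minEnclosingCircle(cs);c=np.array(c)+[254,172]
print("disc",c,r,plane(T,c,43),"line ends",)
for z in (43,65):
  p=[plane(T,u,z) for u in((264.4,185),(270.6,191.25))]; d=p[1]-p[0]; print(z,p, "dial angle",np.arctan2(d[1],d[0])-yaw-np.pi+2*np.pi*0)
  q=plane(T,(270.6,191.25),z)-plane(T,c,z); print(np.linalg.norm(q),np.arctan2(q[1],q[0])-yaw)
for n,c in(("scene",S),("top",T)):
  for l in([0,0,43],[0,0,65],[-55,0,26],[-78,0,26],[-30,-0,42]): print(n,l,o+R@l,proj(c,o+R@np.array(l,float)))
# light streak within the dial
g=T[0][175:197,254:277].max(2); print(g)
# bow centre: bright mask in the top beyond the plate
m=T[0][200:216,252:284].min(2); print(m)
E
```

```text
catch (array([588.93, 229.74,  24.59]), np.float64(0.41275227687710303))
catch (array([596.12, 129.41,  23.99]), np.float64(1.46898402501454))
disc [265.38 185.85] 6.987038612365723 [592.19 180.84  43.  ] line ends
43 [array([594.77, 183.7 ,  43.  ]), array([575.86, 165.61,  43.  ])] dial angle -5.588089334522902
22.330932381873204 -2.459323866883562
65 [array([592.56, 181.27,  65.  ]), array([573.94, 163.46,  65.  ])] dial angle -5.588089334522902
21.979299997388445 -2.4593238668835613
scene [0, 0, 43] [593.2 181.1  43. ] [277.93 236.88]
scene [0, 0, 65] [593.2 181.1  65. ] [277.33 230.23]
scene [-55, 0, 26] [538.33 177.36  26.  ] [296.44 252.69]
scene [-78, 0, 26] [515.38 175.8   26.  ] [304.26 257.37]
scene [-30, 0, 42] [563.27 179.06  42.  ] [287.8  243.01]
top [0, 0, 43] [593.2 181.1  43. ] [265.29 185.51]
top [0, 0, 65] [593.2 181.1  65. ] [264.46 184.78]
top [-55, 0, 26] [538.33 177.36  26.  ] [267.36 204.35]
top [-78, 0, 26] [515.38 175.8   26.  ] [267.97 212.03]
top [-30, 0, 42] [563.27 179.06  42.  ] [266.12 195.62]
[[196 198 198 197 196 189 168 176 179 180 199 200 206 199 
[... 3505 characters left out ...]
5  63  64  59  58  57  57  58  56]
 [ 54  55  50  49  55  60  68  71  76 117 167 201 205 204 201 198 194 194
  200 200 145 112  73  75  70  64  62  56  54  56  58  57]
 [ 55  52  49  48  53  62  69  71  70  76  96 127 142 150 142 132 124 122
  125 119  85  76  77  76  69  64  59  53  53  55  56  56]
 [ 56  51  46  47  54  59  65  65  62  64  66  65  74  83  80  78  80  81
   83  85  84  82  80  73  67  65  61  57  57  59  59  55]
 [ 55  52  48  51  55  57  59  60  57  58  59  62  69  73  78  85  92  86
   81  79  85  89  82  76  74  75  71  66  65  66  63  56]
 [ 54  50  52  53  56  54  53  53  53  58  58  58  64  66  73  80  84  81
   78  79  83  90  86  83  81  79  75  70  68  68  63  57]]
```

arm_command(
  rows=[
    [[39,-40,0,0],[39,-40,0,0],[39,-40,0,0],[39,-40,0,0],[39,-40,0,0],[39,-40,0,0],[39,-40,0,0],[39,-40,0,0]],
  ],
  gripper=50,
)

```text
time_s: 1.3
eef_pos: [380.9, -212.8, 222.8]
eef_rot: [0.0, 0.992, 0.13, 0.0]
force: [0.7, 0.1, -0.4]
gripper_width: 50.1
grip_force: 0.0
```

arm_command(
  rows=[
    [[39,-40,0,0],[39,-40,0,0],[39,-40,0,0],[39,-40,0,0],[39,-40,0,0],[39,-40,0,0],[39,-41,0,0],[35,-46,0,0],[0,0,0,0]],
  ],
)

```text
time_s: 2.42
eef_pos: [594.5, 184.9, 222.3]
eef_rot: [-0.0, 0.991, 0.133, 0.001]
force: [-0.2, -1.1, -0.7]
gripper_width: 50.1
grip_force: 0.0
```

arm_command(
  rows=[
    [[0,0,30,-8],[0,0,30,-8],[0,0,30,-8],[0,0,20,-1],[0,0,0,0]],
  ],
  gripper=44,
)

```text
time_s: 3.05
eef_pos: [591.5, 179.9, 110.9]
eef_rot: [-0.0, 0.94, 0.341, -0.002]
force: [-0.6, 0.8, 0.6]
gripper_width: 44.0
grip_force: 0.0
```

```bash
python3 - <<'E'
from rig import arm
from h import *
np.set_printoptions(precision=3,suppress=True)
import cv2
s=arm.sense();print(s["eef_pos"],s["eef_rot"],s["joints"]);q=s["eef_rot"];f=2*np.arctan2(q[2],q[1])
d=np.array([593.0,181.0])-s["eef_pos"][:2]
print("phi",f,"tx,ty",d@[np.cos(f),np.sin(f)],d@[np.sin(f),-np.cos(f)])
a=arm.camera("scene")["pixels"][170:280,220:340];b=arm.camera("top")["pixels"][130:230,210:320]
o=np.zeros((500,800,3),np.uint8);a=cv2.resize(a,None,fx=3.6,fy=3.6);b=cv2.resize(b,None,fx=3.3,fy=3.3);o[:a.shape[0],:a.shape[1]]=a;o[:b.shape[0],435:435+b.shape[1]]=b[:,:365]
cv2.imwrite("pics/a1.png",o)
E
```

```text
[591.515 179.869 110.881] [-0.     0.94   0.341 -0.002] [ 0.115  0.659  1.541 -0.     0.947  0.99 ]
phi 0.6959707800602486 tx,ty 1.8646260887140782 0.08440311836350202
```

View pics/a1.png

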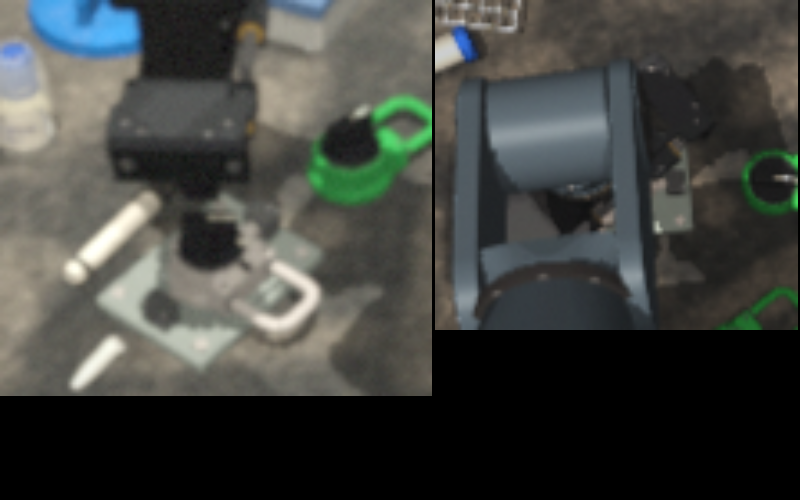

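The gripper hangs directly above the dial at crop (210,215), and the top view is hidden by the arm. I'll descend and grip.

arm_command(
  rows=[
    [[1.5,0,20,0],[0,0,20,0],[0,0,15,0],[0,0,8,0],[0,0,0,0]],
  ],
)

```text
time_s: 3.78
eef_pos: [594.2, 182.1, 48.9]
eef_rot: [-0.0, 0.94, 0.342, -0.001]
force: [-0.1, -0.2, 0.1]
gripper_width: 44.2
grip_force: 0.0
```

arm_command(
  rows=[
    [[0,0,0,0],[0,0,0,0],[0,0,0,0],[0,0,0,0],[0,0,0,0],[0,0,0,0]],
  ],
  gripper=8,
  newtons=15,
)

```text
time_s: 4.53
eef_pos: [595.0, 182.0, 49.8]
eef_rot: [0.0, 0.94, 0.342, 0.0]
force: [0.5, -0.6, 1.1]
gripper_width: 13.8
grip_force: 14.9
```

arm_command(
  rows=[
    [[0,0,0,4],[0,0,0,4],[0,0,0,4],[0,0,0,4],[0,0,0,4],[0,0,0,4],[0,0,0,4],[0,0,0,4],[0,0,0,4],[0,0,0,0]],
  ],
)

```text
time_s: 5.78
eef_pos: [596.6, 181.8, 50.1]
eef_rot: [0.0, 0.999, 0.035, 0.002]
force: [4.2, -1.8, 1.3]
gripper_width: 14.0
grip_force: 15.0
```

```bash
python3 - <<'E'
from rig import arm
import numpy as np
s=arm.sense();q=s["eef_rot"];print(s["eef_pos"],2*np.arctan2(q[2],q[1]),s["force"],s["wrist_torque"],s["joints"])
E
```

```text
[596.6188351  181.80234749  50.12010477] 0.06958098395880345 [ 4.19955332 -1.76523135  1.26779821] [-0.36744166 -0.67463512 -0.02607409] [ 1.17185216e-01  7.50101172e-01  1.56274985e+00 -8.89697314e-04
  8.24387417e-01  1.61900325e+00]
```

arm_command(
  rows=[
    [[0,0,0,0],[0,0,0,0],[0,0,0,0],[0,0,-40,0],[0,0,-50,0],[0,40,-40,0],[0,60,0,0],[0,60,0,0],[0,0,0,0]],
  ],
  gripper=44,
)

```text
time_s: 6.9
eef_pos: [605.8, 18.4, 179.7]
eef_rot: [0.0, 1.0, 0.032, 0.0]
force: [0.6, 0.3, -0.2]
gripper_width: 44.2
grip_force: 0.0
```

```bash
python3 - <<'E'
from rig import arm
from h import *
np.set_printoptions(precision=2,suppress=True)
s=arm.sense();q=s["eef_rot"];print(s["eef_pos"],2*np.arctan2(q[2],q[1]))
S=load("scene",arm);T=load("top",arm)
cv2.imwrite("pics/top2full.png",T[0]);cv2.imwrite("pics/scene2full.png",S[0])
f=lambda i,k:cv2.resize(i,None,fx=k,fy=k,interpolation=cv2.INTER_CUBIC)
a=f(S[0][215:275,245:320],5.3);b=f(T[0][165:220,240:295],7)
o=np.zeros((400,800,3),np.uint8);o[:a.shape[0],:a.shape[1]]=a;o[:b.shape[0],400:400+b.shape[1]]=b
cv2.imwrite("pics/a2.png",o)
E
```

```text
[605.78  18.43 179.66] 0.0631335112605738
```

View pics/a2.png

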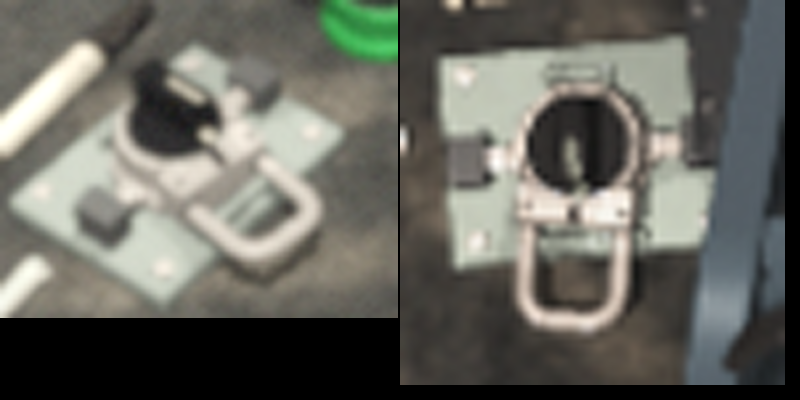

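The pointer (577,188) is close to the tab (574,213), but the shackle now looks turned a little clockwise within the seat's play. I'll measure the lock yaw and dial angle.

```bash
python3 - <<'E'
from rig import arm
from h import *
np.set_printoptions(precision=3,suppress=True)
T=load("top",arm)
for nm,im in(("before",cv2.imread("pics/top0.png")),("now",cv2.imread("pics/top2full.png"))):
  L=[];Rr=[]
  for v in range(202,208):
    g=im[v].min(1).astype(float)
    for lo,hi,A in((256,264,L),(268,277,Rr)):
      w=np.clip(g[lo:hi]-110,0,None); u=(w*np.arange(lo,hi)).sum()/w.sum(); A.append(plane(T,(u,v),26)[:2])
  for A in(L,Rr):
    A=np.array(A);p=np.polyfit(A[:,0],A[:,1],1);print(nm,"leg yaw",np.arctan(p[0]),"y at x=540",np.polyval(p,540))
  hs=im[175:200,256:277].max(2)
  if nm=="now":print(hs)
  m=[];
  for v in range(209,214):
    pass
  g=im[205:216,262:272].min(2).astype(float).mean(1);w=np.clip(g-100,0,None);v=(w*np.arange(205,216)).sum()/w.sum();print("bow",plane(T,(266,v),26))
E
```

```text
before leg yaw 0.058224162845734964 y at x=540 198.38600799843184
before leg yaw 0.06883662725780637 y at x=540 158.42174035902713
bow [519.326 181.623  26.   ]
now leg yaw -0.00611077053163124 y at x=540 207.03154803213735
now leg yaw -0.09488384771365155 y at x=540 167.1575431694929
[[201 200 199 192 169 169 156 157 176 177 183 181 152 156 126 172 171 172
  172 171 170]
 [201 199 197 194 171 133 120 124 128 148 147 137 136 146 117 173 172 173
  173 171 170]
 [201 200 197 197 185 147 163 187 160 170 187 192 169 131  91 136 173 173
  173 173 171]
 [200 199 199 198 202 196 138 133 110 111 127 135 116 118 151 103 120 136
  172 172 171]
 [199 200 198 201 205 127  68  40  42  37  26  26  42  80 148 182  91  91
  135 172 172]
 [200 193 187 195 124  44  41  43  45  41  30  23  33  49  89 169 175  81
  111 171 172]
 [194 195 218 126  44  46  40  45  43  43  32  25  33  48  50 107 171 110
   96 134 171]
 [192 197 215  57  48  45  40  46  46  42  33  24  33  48  47  61 141 184
   78 108 171]
 [200 204 134  52  49  45  39  46  48  44  36  24  33  49  49  45 116 189
   96 100 130]
 [208 219  64
[... 741 characters left out ...]
134 102 174 225 228 231 212 123
   81 131 198]
 [178 226 211 231 230 230 224 211 201 191 194 212 228 245 244 244 235 130
   92 139 203]
 [162 199 180 237 236 236 236 227 155 162 231 235 238 246 243 234 235 120
   97 140 203]
 [168 226 227 240 241 242 241 228  85 145 241 241 244 246 237 169 186 111
   98 141 203]
 [142 163 173 178 181 192 195 182 104 129 219 226 236 240 238 227 211  95
  124 188 206]
 [158 165 189 111 104 159 156 142 133 135 168 182 178 176 168 177 157  76
  102 164 208]
 [172 195 220 132  85 113 113 103 116 122 146 180 170 181 158 202 165 108
  156 128 206]
 [174 196 217 142 162 150 152 157 172 173 189 212 186 193 186 232 192 105
  159 164 205]]
bow [521.076 181.605  26.   ]
```

arm_command(
  rows=[
    [[0,-60,0,0],[-1,-60,0,0],[-1,-43,30,0],[0,0,40,0],[0,0,40,0],[0,0,20,0],[0,0,0,0]],
  ],
)

```text
time_s: 7.92
eef_pos: [589.8, 186.8, 47.5]
eef_rot: [0.0, 0.999, 0.036, -0.003]
force: [0.1, 0.5, 0.9]
gripper_width: 44.0
grip_force: 0.0
```

arm_command(
  rows=[
    [[0,0,0,0],[0,0,0,0],[0,0,0,0],[0,0,0,0],[0,0,0,0],[0,0,0,0]],
  ],
  gripper=8,
  newtons=15,
)

```text
time_s: 8.68
eef_pos: [593.2, 182.6, 50.8]
eef_rot: [0.002, 0.999, 0.035, 0.001]
force: [0.1, -7.4, 4.1]
gripper_width: 14.0
grip_force: 15.0
```

arm_command(
  rows=[
    [[0,0,0,3],[0,0,0,3],[0,0,0,3],[0,0,0,1],[0,0,0,0],[0,0,0,0]],
  ],
)

```text
time_s: 9.43
eef_pos: [593.3, 182.9, 50.7]
eef_rot: [0.001, 0.999, -0.052, 0.001]
force: [-0.5, -5.1, 4.1]
gripper_width: 13.9
grip_force: 15.0
```

```bash
python3 - <<'E'
from rig import arm
import numpy as np
s=arm.sense();q=s["eef_rot"];print(s["eef_pos"],2*np.arctan2(q[2],q[1]),s["force"],s["wrist_torque"],s["joints"])
E
```

```text
[593.28856411 182.87009495  50.73197615] -0.10475099168288003 [-0.46838801 -5.10633985  4.09288572] [-1.02766207  0.0196571   0.05576908] [ 0.12077087  0.74743708  1.56755993 -0.0041881   0.82515105  1.79915736]
```

arm_command(
  rows=[
    [[0,0,0,0],[0,0,0,0],[0,0,0,0],[0,0,-40,0],[0,0,-50,0],[0,40,-40,0],[0,60,0,0],[0,60,0,0],[0,0,0,0]],
  ],
  gripper=44,
)

```text
time_s: 10.55
eef_pos: [575.2, 22.3, 179.7]
eef_rot: [0.0, 0.998, -0.056, -0.0]
force: [0.7, 0.2, 0.1]
gripper_width: 43.6
grip_force: 0.0
```

```bash
python3 - <<'E'
from rig import arm
from h import *
np.set_printoptions(precision=3,suppress=True)
s=arm.sense();q=s["eef_rot"];print(s["eef_pos"],2*np.arctan2(q[2],q[1]))
T=load("top",arm);im=T[0];cv2.imwrite("pics/top3full.png",im)
L=[]
for v in range(202,208):
    g=im[v].min(1).astype(float);r=[]
    for lo,hi in((255,264),(267,277)):
      w=np.clip(g[lo:hi]-110,0,None); r.append((w*np.arange(lo,hi)).sum()/w.sum())
    L.append(plane(T,(np.mean(r),v),26)[:2])
L=np.array(L);p=np.polyfit(L[:,0],L[:,1],1);print("mid yaw",np.arctan(p[0]),"y540",np.polyval(p,540))
f=lambda i,k:cv2.resize(i,None,fx=k,fy=k,interpolation=cv2.INTER_CUBIC)
S=load("scene",arm)
a=f(S[0][215:275,245:320],5.3);b=f(im[170:220,245:285],10)
o=np.zeros((500,800,3),np.uint8);o[:a.shape[0],:a.shape[1]]=a;o[:b.shape[0],400:400+b.shape[1]]=b
cv2.imwrite("pics/a3.png",o)
E
```

```text
[575.209  22.337 179.688] -0.11138215386606505
mid yaw -0.06747803952851075 y540 187.23114489390775
```

View pics/a3.png

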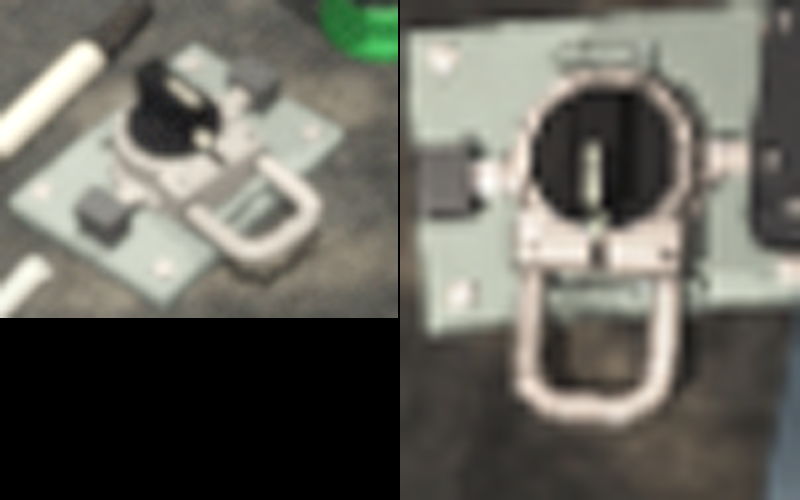

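The dial pointer (597,222) now lines up with the tab (597,255) on the slightly turned lock. Next I'll grip the shackle legs.

arm_command(
  rows=[
    [[0,0,0,-2.4],[-15,-54,0,0],[-16,-54,0,0],[-16,-54,10,0],[0,0,40,0],[0,0,40,0],[0,0,20,0],[0,0,0,0],[0,0,0,0]],
  ],
  gripper=68,
)

```text
time_s: 11.78
eef_pos: [539.2, 191.7, 70.2]
eef_rot: [-0.0, 1.0, -0.031, 0.001]
force: [-0.3, 0.7, 0.4]
gripper_width: 67.8
grip_force: 0.0
```

```bash
python3 - <<'E'
from rig import arm
import numpy as np
s=arm.sense();q=s["eef_rot"];f=2*np.arctan2(q[2],q[1]);print(s["eef_pos"],f,s["force"],s["gripper_width"])
d=np.array([539.5,187.3])-s["eef_pos"][:2]
print("tx,ty",d@[np.cos(f),np.sin(f)],d@[np.sin(f),-np.cos(f)])
E
```

```text
[539.24993392 191.73112606  70.17026617] -0.06234735105555446 [-0.25841296  0.72172186  0.39578915] 67.78190305419967
tx,ty 0.5256702303870225 4.406935669898603
```

arm_command(
  rows=[
    [[0.5,4.5,15,0],[0,0,20,0],[0,0,12,0],[0,0,6,0],[0,0,0,0],[0,0,0,0]],
  ],
)

```text
time_s: 12.52
eef_pos: [539.5, 186.1, 17.0]
eef_rot: [-0.0, 0.999, -0.032, 0.001]
force: [0.4, -0.4, 0.6]
gripper_width: 68.0
grip_force: 0.0
```

arm_command(
  rows=[
    [[0,0,0,0],[0,0,0,0],[0,0,0,0],[0,0,0,0],[0,0,0,0]],
  ],
  gripper=42,
  newtons=15,
)

```text
time_s: 13.15
eef_pos: [539.2, 186.0, 16.7]
eef_rot: [-0.0, 0.999, -0.032, 0.0]
force: [-0.2, 0.4, 1.8]
gripper_width: 47.4
grip_force: 15.0
```

arm_command(
  rows=[
    [[0,1.5,0,-1.5],[0,1.5,0,-1.5],[0,1.5,0,-1.5],[0,1.5,0,-1.5],[0,1,0,-1],[0,0,0,0]],
  ],
)

```text
time_s: 13.9
eef_pos: [538.9, 179.0, 16.6]
eef_rot: [0.0, 1.0, 0.029, -0.0]
force: [-0.9, 1.5, 3.2]
gripper_width: 47.4
grip_force: 15.0
```

arm_command(
  rows=[
    [[-2,0,0,0],[-2,0,0,0],[-2,0,0,0],[-2,0,0,0],[0,0,0,0]],
  ],
)

```text
time_s: 14.52
eef_pos: [530.8, 178.6, 16.6]
eef_rot: [-0.0, 1.0, 0.029, -0.0]
force: [1.7, 2.1, 2.2]
gripper_width: 47.7
grip_force: 15.0
```

arm_command(
  rows=[
    [[-2,0,0,0],[-2,0,0,0],[-2,0,0,0],[-2,0,0,0],[-1,0,0,0],[0,0,0,0]],
  ],
)

```text
time_s: 15.28
eef_pos: [521.6, 178.1, 16.5]
eef_rot: [-0.0, 1.0, 0.029, -0.0]
force: [1.9, 2.5, 2.1]
gripper_width: 47.5
grip_force: 15.0
```

arm_command(
  rows=[
    [[-1,0,0,0],[-1,0,0,0],[-1,0,0,0],[0,0,0,0]],
  ],
)

```text
time_s: 15.78
eef_pos: [518.9, 177.5, 16.5]
eef_rot: [0.0, 1.0, 0.029, -0.0]
force: [2.9, -0.1, 0.9]
gripper_width: 47.5
grip_force: 15.0
```

arm_command(
  rows=[
    [[-1,0,0,0],[-1,0,0,0],[0,0,0,0],[0,0,0,0]],
  ],
)

```text
time_s: 16.27
eef_pos: [518.3, 177.5, 16.7]
eef_rot: [0.0, 1.0, 0.029, 0.001]
force: [4.7, -1.2, -0.1]
gripper_width: 47.2
grip_force: 15.0
```

arm_command(
  rows=[
    [[-1,0,0,0],[-1,0,0,0],[0,0,0,0],[0,0,0,0]],
  ],
  newtons=20,
)

```text
time_s: 16.77
eef_pos: [518.2, 177.5, 16.8]
eef_rot: [-0.0, 1.0, 0.029, 0.003]
force: [8.3, -1.1, -2.0]
gripper_width: 47.0
grip_force: 20.0
```

arm_command(
  rows=[
    [[0,0,0,0],[0,0,0,0],[0,0,0,0],[0,0,-40,0],[0,0,-50,0],[0,0,-50,0],[0,60,-20,0],[0,60,0,0],[0,60,0,0],[0,0,0,0]],
  ],
  gripper=70,
)

```text
time_s: 18.02
eef_pos: [525.4, -5.1, 176.3]
eef_rot: [0.0, 1.0, 0.026, -0.0]
force: [-0.9, 0.9, -0.4]
gripper_width: 70.3
grip_force: 0.0
```

```bash
python3 - <<'E'
from rig import arm
from h import *
np.set_printoptions(precision=3,suppress=True)
s=arm.sense();q=s["eef_rot"];print(s["eef_pos"],2*np.arctan2(q[2],q[1]))
T=load("top",arm);im=T[0]
L=[]
for v in range(202,212):
    g=im[v].min(1).astype(float);r=[]
    for lo,hi in((255,264),(267,277)):
      w=np.clip(g[lo:hi]-110,0,None); r.append((w*np.arange(lo,hi)).sum()/w.sum())
    L.append(plane(T,(np.mean(r),v),26)[:2])
L=np.array(L);p=np.polyfit(L[:,0],L[:,1],1);print("mid yaw",np.arctan(p[0]),"y540",np.polyval(p,540))
g=im[207:226,263:272].min(2).astype(float).mean(1);w=np.clip(g-100,0,None);v=(w*np.arange(207,226)).sum()/w.sum();print("bow",plane(T,(267,v),26))
f=lambda i,k:cv2.resize(i,None,fx=k,fy=k,interpolation=cv2.INTER_CUBIC)
S=load("scene",arm)
a=f(S[0][215:275,245:320],5.3);b=f(im[170:220,245:285],10)
o=np.zeros((500,800,3),np.uint8);o[:a.shape[0],:a.shape[1]]=a;o[:b.shape[0],400:400+b.shape[1]]=b
cv2.imwrite("pics/a4.png",o)
E
```

```text
[525.415  -5.065 176.294] 0.05213649472787909
mid yaw 0.04368107672435818 y540 179.80689844929395
bow [500.041 178.857  26.   ]
```

View pics/a4.png

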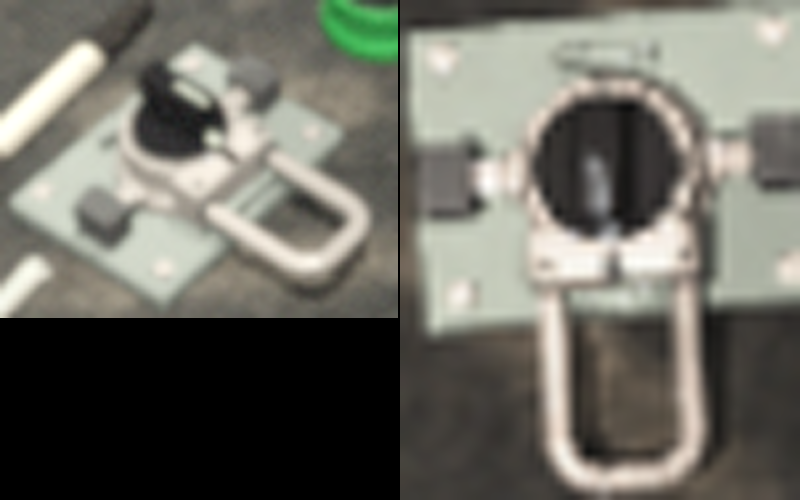

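The shackle is fully out, with its bow now near crop (620,475), and the lock is still seated and square. The pointer is at the tab. Next I'll grip the dial bar and lift.

arm_command(
  rows=[
    [[25,-60,0,0],[25,-60,0,0],[25,-60,30,0],[0,-2,40,0],[0,0,20,0],[0,0,0,0],[0,0,0,0],[0,0,0,0]],
  ],
  gripper=44,
)

```text
time_s: 19.12
eef_pos: [586.1, 172.6, 91.5]
eef_rot: [-0.0, 1.0, 0.029, 0.001]
force: [0.5, -0.7, 0.3]
gripper_width: 44.2
grip_force: 0.0
```

```bash
python3 - <<'E'
from rig import arm
import numpy as np
s=arm.sense();q=s["eef_rot"];f=2*np.arctan2(q[2],q[1]);print(s["eef_pos"],f,s["force"],s["gripper_width"])
d=np.array([591.5,181])-s["eef_pos"][:2]
print("tx,ty",d@[np.cos(f),np.sin(f)],d@[np.sin(f),-np.cos(f)])
E
```

```text
[586.1038251  172.55408801  91.48374961] 0.05867885457968745 [ 0.50996229 -0.74298698  0.26025684] 44.238550480612844
tx,ty 5.882199571542705 -8.114915961465716
```

arm_command(
  rows=[
    [[5,-8,10,0],[0,0,15,0],[0,0,12,0],[0,0,7.5,0],[0,0,0,0],[0,0,0,0]],
  ],
)

```text
time_s: 19.88
eef_pos: [590.2, 180.4, 45.7]
eef_rot: [-0.0, 1.0, 0.029, 0.0]
force: [-0.7, 0.8, 1.0]
gripper_width: 43.9
grip_force: 0.0
```

arm_command(
  rows=[
    [[0,0,0,0],[0,0,0,0],[0,0,0,0],[0,0,0,0],[0,0,0,0],[0,0,0,0]],
  ],
  gripper=6,
  newtons=50,
)

```text
time_s: 20.62
eef_pos: [589.9, 180.6, 45.8]
eef_rot: [-0.0, 1.0, 0.029, 0.0]
force: [0.2, 0.7, 1.1]
gripper_width: 13.9
grip_force: 50.0
```

arm_command(
  rows=[
    [[0,0,-2,0],[0,0,-2,0],[0,0,-2,0],[0,0,-2,0],[0,0,-2,0],[0,0,0,0]],
  ],
)

```text
time_s: 21.38
eef_pos: [590.7, 180.6, 57.0]
eef_rot: [-0.0, 1.0, 0.029, 0.001]
force: [-0.3, -0.3, 3.5]
gripper_width: 13.8
grip_force: 50.0
```

arm_command(
  rows=[
    [[0,0,-2,0],[0,0,-2,0],[0,0,-2,0],[0,0,-3,0],[0,0,-3,0],[0,0,-3,0],[0,0,0,0],[0,0,0,0]],
  ],
)

```text
time_s: 22.38
eef_pos: [589.8, 180.5, 70.6]
eef_rot: [-0.0, 1.0, 0.029, -0.0]
force: [1.0, -0.0, -3.7]
gripper_width: 13.5
grip_force: 50.0
```

arm_command(
  rows=[
    [[0,0,-10,0],[0,0,-20,0],[0,0,-20,0],[0,0,-20,0],[0,0,-20,0],[0,0,-20,0],[0,0,-20,0],[0,0,-20,0],[0,0,-10,0],[0,0,-5,0]],
  ],
)

```text
time_s: 23.62
eef_pos: [589.8, 180.4, 236.3]
eef_rot: [-0.0, 1.0, 0.029, 0.0]
force: [0.4, 0.5, -3.3]
gripper_width: 13.4
grip_force: 50.0
```

arm_command(
  rows=[
    [[0,0,0,0],[0,0,0,0],[0,0,0,0],[0,0,0,0],[0,0,0,0],[0,0,0,0],[0,0,0,0],[0,0,0,0]],
  ],
)

```text
time_s: 24.62
eef_pos: [589.9, 180.5, 235.7]
eef_rot: [-0.0, 1.0, 0.029, 0.0]
force: [0.2, 0.4, -2.4]
gripper_width: 13.6
grip_force: 50.0
```

```bash
python3 - <<'E'
from rig import arm
import cv2,numpy as np
a=arm.camera("scene")["pixels"][120:290,200:360];s=arm.sense()
print(s["eef_pos"],s["eef_rot"],np.abs(s["qd"]).max())
cv2.imwrite("pics/a5.png",cv2.resize(a,None,fx=3.5,fy=3.5,interpolation=cv2.INTER_CUBIC))
E
```

```text
[589.88955574 180.48487292 235.63734239] [-2.97339978e-07  9.99573752e-01  2.91944190e-02  1.09292518e-05] 0.0009458179205444452
```

View pics/a5.png

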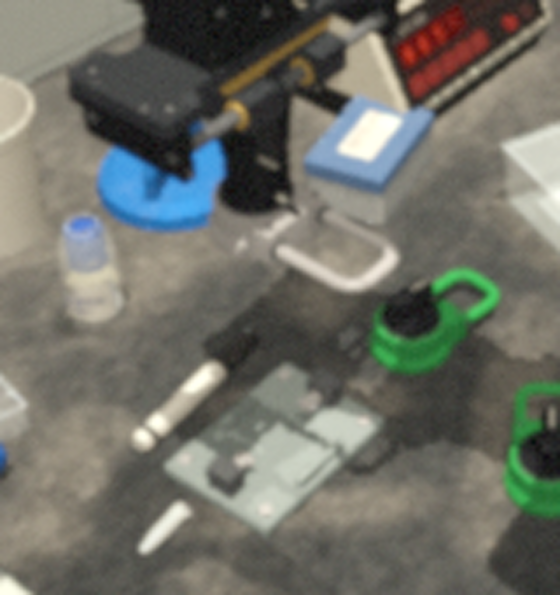

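The lock hangs from the gripper with its shackle open at crop (335,250), and the holder is empty. The case is in shadow, so I'll check level by projecting the expected shackle position.

```bash
python3 - <<'E'
from rig import arm
from h import *
S=load("scene",arm);im=S[0]
y=.058;R=np.array([[np.cos(y),-np.sin(y),0],[np.sin(y),np.cos(y),0],[0,0,1]])
o=np.array([591.3,180.5,202.])
im=cv2.resize(im[150:240,230:330],None,fx=6,fy=6,interpolation=cv2.INTER_CUBIC)
im=cv2.convertScaleAbs(im,alpha=1.6)
def P(l): u=proj(S,o+R@np.array(l,float)); return tuple(int(round(v)) for v in ((u-[230,150])*6+2.5))
for l in([-40,20,14],[-40,-20,14],[-80,20,14],[-80,-20,14],[-92,0,14]): cv2.circle(im,P(l),3,(0,0,255),-1)
cv2.polylines(im,[np.array([P([30*np.cos(a),30*np.sin(a),0]) for a in np.linspace(0,6.28,40)])],1,(0,255,255),1)
cv2.imwrite("pics/a6.png",im)
E
```

```text
(no output)
```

View pics/a6.png

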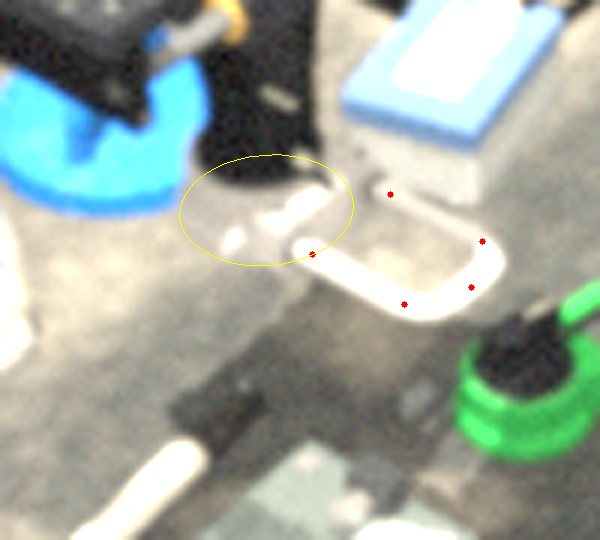

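The projected points sit on the shackle (bow about (480,285)) and the outline fits the case, so the lock is level at about 200 mm. I'm handing it in.

```bash
python3 -c "
from rig import arm
print(arm.sign_off())"
```

```text
the job is handed in; nothing more can be done
None
```

The job is handed in: the dial was turned to the tab, the shackle pulled fully out with the lock seated, and the open lock lifted out and held still and level, its underside about 20 cm above the bench; no verdict was returned.

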